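# Make up two microscope kits

### The job

Make up two microscope kits from the stock on the bench. Green tray: the red-capped objective in the round well, the eyepiece (wide end down, as it stands) in the square pocket and the orange slide box in the oblong pocket; blue tray: the blue-capped objective in the round well and the amber oil bottle in the square pocket. Set each item down upright on the tray's floor without dropping it, the slide box flat, let go of everything, and leave the yellow-capped objective and the green bottle standing where they are.

Things in the scene. Friction and masses are not known exactly. Their poses are not given: they have to be found in the camera images.
- green_tray: green plastic kit tray, fixed, 236 (x) x 64 (y) mm, walls 4 mm, rim 12 mm high, floor 4 mm thick. Origin: centre of underside; x along its length. Three places along x at y = 0: round well (45 mm bore in a grey insert, flush with the rim), centre x = -84 mm; square pocket 56 x 56 mm with a white liner, centre x = -26 mm; oblong pocket 108 (x) x 56 mm, centre x = +60 mm.
- blue_tray: blue plastic kit tray, fixed, 236 (x) x 64 (y) mm, walls 4 mm, rim 12 mm high, floor 4 mm thick. Origin: centre of underside; x along its length. Three places along x at y = 0: round well (45 mm bore in a grey insert, flush with the rim), centre x = -84 mm; square pocket 56 x 56 mm with a white liner, centre x = -26 mm; oblong pocket 108 (x) x 56 mm, centre x = +60 mm.
- red_objective: microscope objective, steel cylinder 28 mm in diameter and 44 mm tall with a red dust cap as its top 10 mm and a red band round it; stands upright, loose. Origin: centre of its underside, z up. Goes in the green tray.
- blue_objective: microscope objective, steel cylinder 28 mm in diameter and 54 mm tall with a blue dust cap as its top 10 mm and a blue band round it; stands upright, loose. Origin: centre of its underside, z up. Goes in the blue tray.
- yellow_objective: microscope objective, steel cylinder 28 mm in diameter and 49 mm tall with a yellow dust cap as its top 10 mm and a yellow band round it; stands upright, loose. Origin: centre of its underside, z up. Not wanted in either kit; stays where it is.
- eyepiece: black microscope eyepiece standing on its wide eyecup: foot 36 mm in diameter and 16 mm high, tapering by 21 mm height to a tube 24 mm in diameter up to the top at 54 mm (grip it by the tube), with a lens in the top. Loose. Origin: centre of its underside, z up. Goes in the green tray.
- slide_box: orange plastic slide box, closed, with a white blank label on top: 84 mm along its x, 34 mm along its y, 34 mm tall; lies flat, loose. Origin: centre of its underside, z up. Goes in the green tray.
- amber_bottle: small amber glass dropper bottle of immersion oil with a white cap, firmly closed. Body 32 mm in diameter up to 36 mm height, shoulder up to 44 mm, then a tapering cap about 22 to 24 mm in diameter up to 66 mm, which is the top. Stands upright, loose. Origin: centre of its underside, z up. Goes in the blue tray.
- green_bottle: small green glass dropper bottle with a green cap. Body 32 mm in diameter up to 36 mm height, shoulder up to 44 mm, then a tapering cap about 22 to 24 mm in diameter up to 66 mm, which is the top. Stands upright, loose. Origin: centre of its underside, z up. Not wanted in either kit; stays where it is.

How it is judged:
By the outcome, as a careful person would: the job done as asked, in the order asked, and still so for the second after the job is handed in, with the robot touching nothing.
It also fails if it takes over 115 s, if anything falls off the work surface, if the arm or the gripper's body presses on something with over 40 N, if the wrist force passes 120 N, or if a joint passes its speed limit or range.

### The arm

A 7-joint arm with a two-finger parallel gripper is mounted at the origin on the work surface. World frame = base frame: x ahead of the robot, y to its left, z up, the work surface at z = 0. Lengths are in m, angles in rad, forces in N, time in s.
With the tool pointing down it reaches from about 0.4 to 0.875 m from the base axis. Payload 19.3 kg.
Tool frame: the origin (TCP) lies on the front face of the gripper's body, between the roots of the fingers; the fingertips stand 73 mm ahead of it and the grasp point (between the pads) lies 54 mm ahead of it (manip.grasp_offset is the distance from the TCP to the grasp point, in m); x points along the fingers, y is the direction in which the jaws open and shut, and the axes are right-handed (so a half turn about x gives the same grasp; the last joint's range is limited). The gripper opens to 85 mm and grips with 20 to 120 N. Pads are 22 mm wide; open, the fingers measure 114 mm over their backs; the gripper's body (76 mm by 85 mm) begins 54 mm behind the grasp point. The pads swing forward as they close: fully open they stand 13 mm farther back than shut.
Start: joints at [-1.387, 0.521, -0.036, 1.599, 0.021, 1.021, -0.113], TCP at [0.157, 0.605, 0.304] pointing down, gripper open.
Joint ranges: [-2.91, 2.91], [-0.3, 2.13], [-1.5, 1.42], [0.17, 2.43], [-1.26, 4.41], [0.16, 1.93], [-2.52, 2.52]. Speed limits (rad/s): [1.89, 1.89, 2.39, 2.39, 3.01, 3.01, 3.01].

### API

Orientations are given as [roll, pitch, yaw] about the fixed x, y, z axes, in that order (R = Rz(yaw) Ry(pitch) Rx(roll)).
In Python, from bench import manip, eyes gives the robot as it stands. The module is installed in compiled form; this text tells all that it offers.
- The arm moves only by the tool drive_tool, never from a script. Its argument "deltas" is a list that holds one entry, the list of rows, each a list of 7 numbers: the shift along the tool's x, y, z in mm, then the turn, a rotation vector about the tool's x, y, z in rad, then the closure in counts, from 0 (fully open) to 255 (shut). A call has 1 to 10 rows; each row is the pose to reach, as a shift and turn from the pose commanded when the call began, along the tool's axes at that moment; what a row does not reach only later rows make up. A row lasts 1/10 s, in which the tool goes at most 50 mm and 8.59 degrees, less where a joint would pass 70% of its speed; a pose out of reach is approached as far as the arm can. A call with a gripper value outside its range is refused whole. The fingers move at their own pace and stop on an object; "grip_force" is the grip in N (left out, the last holds). Time passes only in rows, so rows that repeat a pose let the fingers close. It gives the time, the measured TCP pose, the force and the opening at its end, in the units of the state.
- manip.sense(): the state, without advancing time (a new reading comes with each control period).
- eyes.read_camera(name): name is "scene" or "top" or "wrist"; returns the picture (480x640x3 uint8, blue, green, red); there is no depth.
- eyes.camera_info(name): a dict with "mtx" (3x3 intrinsics, pixels), "camera_from_world" (4x4, takes a point from world to camera coordinates); the wrist camera has in their place "hand_eye" (4x4, takes a point from camera to tool coordinates, whose origin is the TCP and whose axes are the tool frame's). Camera axes: x right, y down, z forward; pixel columns grow to the right and rows downward; lengths in m; the calibration is good to about 2 mm. A picture is of the moment at which its call begins: read the wrist's pose just before it. camera_info takes no time and is no camera call.
- manip.sign_off(): hands the job in, once; it reports no verdict.
The state is a dict: "clock": time; "joints": joint angles; "qvel": joint speeds; "tau": joint torques, N m; "position": TCP position; "tcp_rot": TCP orientation; "force": force on the tool from outside, world axes, zero at the start; "ft_torque": the same for the moment, N m; "opening": finger opening in m.
Only numpy, scipy, OpenCV 4.12 (cv2) and the standard library are available. Lean on these libraries where they do the work, as an engineer would, in place of code of your own. Each camera call takes 0.05 s, during which the arm holds its last target.

## Working session

There is one attempt and no reset: what is moved stays moved. The work goes in short steps, Python scripts to look and compute and a tool call to move; the robot and the scene stay as the last step left them, time stands still between calls to the robot, and variables do not carry over. Pictures are saved under pics/ and viewed, and the job is handed in when it is done.

Besides the shell and the picture viewer there is one more tool, called as name([rows], argument=value, ...), one row to a line, values as JSON. drive_tool: Moves the arm, as the interface text tells. Its arguments: {"type":"object","properties":{"deltas":{"type":"array","items":{"type":"array","items":{"type":"array","items":{"type":"number"}}}},"grip_force":{"type":"number"}},"required":["deltas"]}

```bash
mkdir -p pics
python3 - <<'E'
from bench import manip, eyes
import cv2, numpy as np
np.set_printoptions(precision=4,suppress=True)
print(manip.sense(), manip.grasp_offset)
for n in("scene","top","wrist"):
    print(n,eyes.camera_info(n))
for n in("scene","top"):
    cv2.imwrite(f"pics/{n}0.png",eyes.read_camera(n))
E
```

```text
{'clock': 0.0, 'joints': array([-1.3872,  0.522 , -0.0364,  1.6   ,  0.0212,  1.0211, -0.1128]), 'qvel': array([ 0.0007,  0.0011,  0.0002, -0.0001,  0.0003,  0.    ,  0.0008]), 'tau': array([  0.0006, -92.7099,   1.9801, -36.993 ,   0.0178,   0.0082,
        -0.    ]), 'position': array([0.1569, 0.6047, 0.3033]), 'tcp_rot': array([-1.5224,  1.5697, -1.7762]), 'force': array([-0.3334,  0.1459, -0.3774]), 'ft_torque': array([-0.0482, -0.0407,  0.0525]), 'opening': 0.08548689143656092} 0.0539
scene {'mtx': array([[594.3693,   0.    , 318.8109],
       [  0.    , 594.3693, 241.8807],
       [  0.    ,   0.    ,   1.    ]]), 'camera_from_world': array([[-0.0656,  0.9978,  0.0054,  0.0202],
       [ 0.7518,  0.053 , -0.6572, -0.3838],
       [-0.6561, -0.0391, -0.7537,  1.5058],
       [ 0.    ,  0.    ,  0.    ,  1.    ]])}
top {'mtx': array([[512.7148,   0.    , 324.6825],
       [  0.    , 512.7148, 241.0293],
       [  0.    ,   0.    ,   1.    ]]), 'camera_from_world': array([[-0.0232, -0.9997, -0.0014,  0.0005],
       [-0.9906,  0.0231, -0.1345,  0.5337],
       [ 0.1345, -0.0017, -0.9909,  0.9512],
       [ 0.    ,  0.    ,  0.    ,  1.    ]])}
wrist {'mtx': array([[399.698,   0.   , 324.748],
       [  0.   , 399.698, 239.441],
       [  0.   ,   0.   ,   1.   ]]), 'hand_eye': array([[-0.0014, -0.2695,  0.963 , -0.0693],
       [ 1.    ,  0.0006,  0.0016,  0.0003],
       [-0.001 ,  0.963 ,  0.2695, -0.0696],
       [ 0.    ,  0.    ,  0.    ,  1.    ]])}
```

View pics/top0.png

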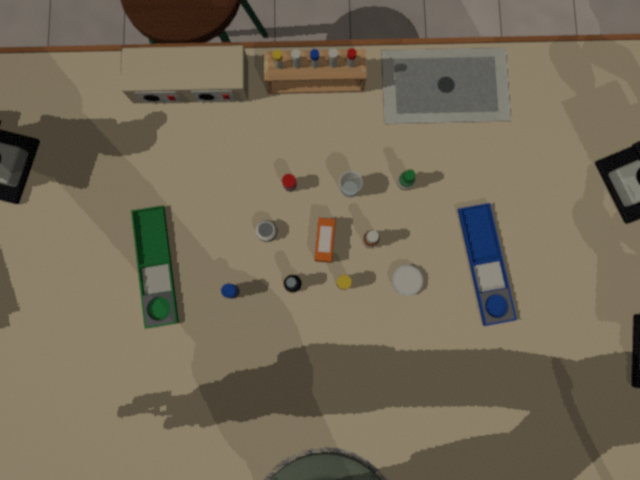

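View pics/scene0.png

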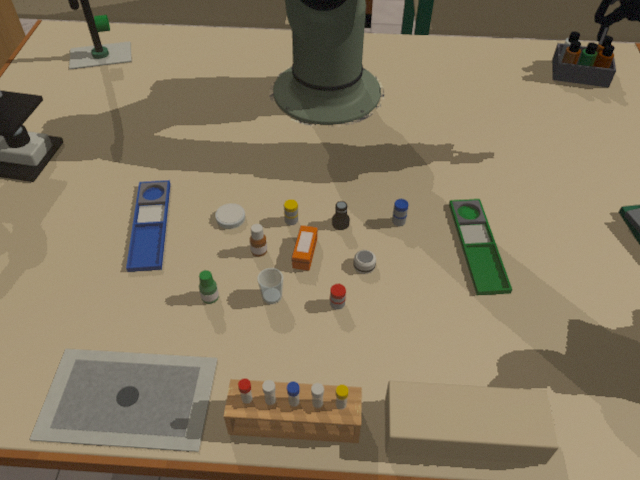

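The top view shows the stock in the middle, green tray at left (150,266), and blue tray at right (487,264). Next I enlarge it to measure.

Run:
```python
import cv2
im=cv2.imread("pics/top0.png")
def crop(n,x0,y0,w,h,s):
    cv2.imwrite(n,cv2.resize(im[y0:y0+h,x0:x0+w],None,fx=s,fy=s,interpolation=cv2.INTER_CUBIC))
crop("pics/c1.png",210,150,220,160,3.6)
crop("pics/c2.png",120,195,70,140,4.2)
crop("pics/c3.png",450,195,75,140,4.2)
a=cv2.imread("pics/c2.png");b=cv2.imread("pics/c3.png")
cv2.imwrite("pics/c23.png",cv2.hconcat([a,b])); print(a.shape,b.shape)
```

```text
(588, 294, 3) (588, 315, 3)
```

View pics/c1.png

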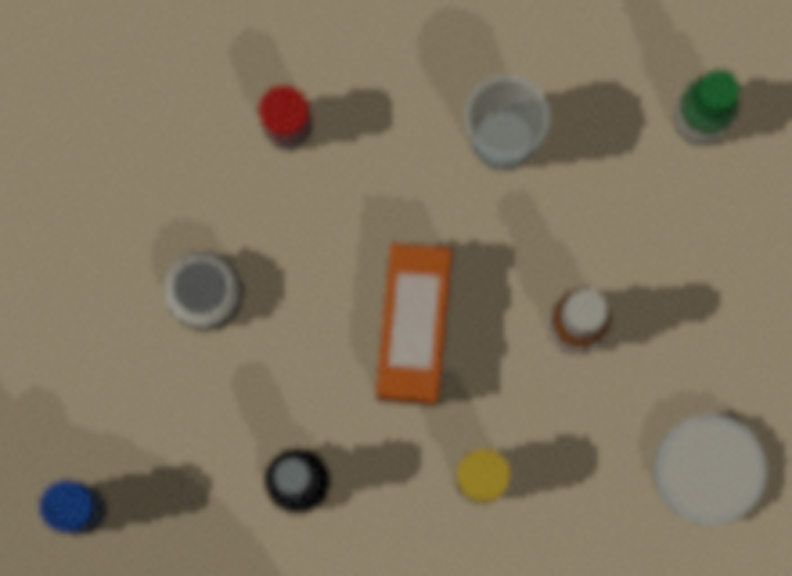

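View pics/c23.png

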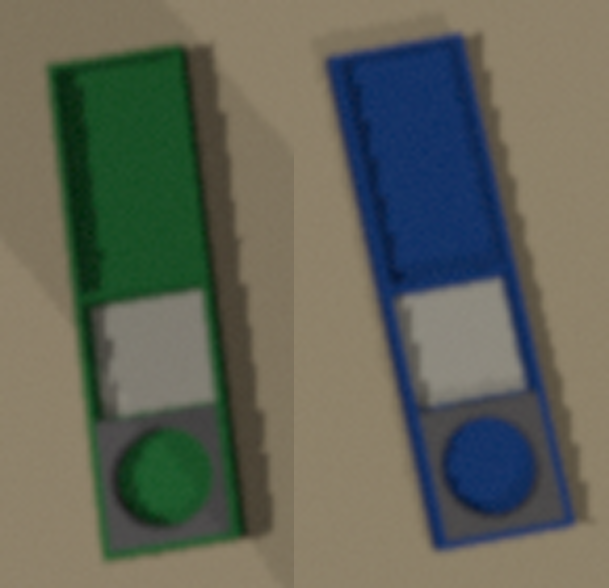

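```bash
cat > h.py <<'E'
import numpy as np
from bench import eyes
from scipy.spatial.transform import Rotation as R
np.set_printoptions(precision=4,suppress=True)
def ray(ci,T,px,z):
    K=ci["mtx"]; d=np.linalg.inv(K)@[px[0],px[1],1]
    Rm=T[:3,:3]; c=-Rm.T@T[:3,3]; w=Rm.T@d
    return c+w*(z-c[2])/w[2]
def top(px,z): ci=eyes.camera_info("top"); return ray(ci,ci["camera_from_world"],px,z)
def scene(px,z): ci=eyes.camera_info("scene"); return ray(ci,ci["camera_from_world"],px,z)
def wristray(px,z,pos,rpy):
    ci=eyes.camera_info("wrist"); Tt=np.eye(4);Tt[:3,:3]=R.from_euler("xyz",rpy).as_matrix();Tt[:3,3]=pos
    return ray(ci,np.linalg.inv(Tt@ci["hand_eye"]),px,z)
def proj(n,P):
    ci=eyes.camera_info(n);T=ci["camera_from_world"];q=ci["mtx"]@(T[:3,:3]@P+T[:3,3]);return q[:2]/q[2]
E
python3 - <<'E'
from h import *
def c(p,s,ox,oy): return ((p[0]+.5)/s-.5+ox,(p[1]+.5)/s-.5+oy)
for n,p,z in [("red",(285,112),.044),("blue",(69,506),.054),("yellow",(484,475),.049),("eyep",(292,477),.054),("amber",(586,312),.066),("greenb",(718,92),.066),("cup",(508,115),.06),("dish",(711,468),.01),("jar",(203,288),.02)]:
    P=top(c(p,3.6,210,150),z); print(n,P, proj("scene",P))
B=np.array([top(c(p,3.6,210,150),.034) for p in [(391,243),(452,248),(438,404),(377,398)]])
e=B[0]+B[1]-B[2]-B[3]; print("box",B.mean(0),np.degrees(np.arctan2(e[1],e[0])),np.linalg.norm(B-np.roll(B,1,0),axis=1),proj("scene",B.mean(0)))
for n,cs,ox in [("green",[(48,66),(183,45),(242,536),(105,560)],120),("blue",[(328-294,59),(462-294,37),(575-294,522),(435-294,549)],450)]:
    B=np.array([top(c(p,4.2,ox,195),.012) for p in cs])
    e=B[0]+B[1]-B[2]-B[3]; a=np.arctan2(e[1],e[0]); m=B.mean(0)
    print(n,m,np.degrees(a),np.linalg.norm(B-np.roll(B,1,0),axis=1))
    for x in(-.084,-.026,.06): 
        P=m+x*np.array([np.cos(a),np.sin(a),0]);print("  ",x,P,proj("scene",P))
E
```

```text
red [0.6522 0.055  0.044 ] [337.3602 287.775 ]
blue [0.4427 0.1692 0.054 ] [400.363  202.4549]
yellow [ 0.454  -0.0465  0.049 ] [290.544  202.7993]
eyep [0.455  0.0534 0.054 ] [341.2151 203.9306]
amber [ 0.5363 -0.1012  0.066 ] [256.7852 226.1524]
greenb [ 0.6519 -0.175   0.066 ] [205.7796 272.6953]
cup [ 0.6436 -0.0642  0.06  ] [269.8144 274.5671]
dish [ 0.4571 -0.1714  0.01  ] [229.6245 214.366 ]
jar [0.561  0.1027 0.02  ] [364.4873 257.9605]
box [ 0.5372 -0.0122  0.034 ] -6.4244751684125925 [0.0843 0.033  0.0848 0.0327] [304.5798 240.3425]
green [0.4961 0.324  0.012 ] 7.893643989479622 [0.234  0.0644 0.2331 0.0635]
   -0.084 [0.4129 0.3124 0.012 ] [468.1464 210.1962]
   -0.026 [0.4704 0.3204 0.012 ] [475.0865 231.2224]
   0.06 [0.5555 0.3322 0.012 ] [486.2445 265.0273]
blue [ 0.4856 -0.3282  0.012 ] 9.009261266208092 [0.2328 0.0648 0.2313 0.066 ]
   -0.084 [ 0.4026 -0.3414  0.012 ] [153.3718 190.7957]
   -0.026 [ 0.4599 -0.3323  0.012 ] [150.7859 210.6188]
   0.06 [ 0.5448 -0.3188  0.012 ] [146.6381 242.4156]
```

```bash
cat >> h.py <<'E'
# go(grasp xyz world, jaw yaw deg [direction of tool y in world, mod 180]) -> tool deltas
def go(x,y,z,jaw,off=0.0539):
    from bench import manip
    s=manip.sense(); p=s["position"]; Rc=R.from_euler("xyz",s["tcp_rot"])
    best=None
    for k in(0,180):
        a=np.radians(jaw+k); yy=np.array([np.cos(a),np.sin(a),0]); xx=np.array([0,0,-1.]); zz=np.cross(xx,yy)
        Rt=R.from_matrix(np.array([xx,yy,zz]).T); rv=(Rc.inv()*Rt).as_rotvec()
        if best is None or np.linalg.norm(rv)<np.linalg.norm(best[0]): best=(rv,Rt)
    d=np.array([x,y,z+off])-p
    print("mm",np.round(Rc.inv().apply(d)*1000,1),"rv",np.round(best[0],3),"| pos",p,"grasp z",round(p[2]-off,4),"jaw",np.round(np.degrees(np.arctan2(*Rc.as_matrix()[1::-1,1])),1),"F",s["force"],"open",round(s["opening"],4),"t",s["clock"],"j7",round(s["joints"][6],2))
E
python3 - <<'E'
from h import *
go(.652,.055,.15,0);go(.652,.055,.15,98)
from bench import eyes
import cv2;cv2.imwrite("pics/w0.png",eyes.read_camera("wrist"))
E
```

```text
mm [ 100.  -407.7  617.3] rv [1.317 0.001 0.001] | pos [0.1569 0.6047 0.3034] grasp z 0.2495 jaw 75.5 F [ 0.5417  0.2558 -0.3641] open 0.0853 t 0.1 j7 -0.11
mm [ 100.  -407.7  617.3] rv [-0.393 -0.     0.001] | pos [0.1569 0.6047 0.3034] grasp z 0.2495 jaw 75.5 F [ 0.5417  0.2558 -0.3641] open 0.0853 t 0.1 j7 -0.11
```

View pics/w0.png

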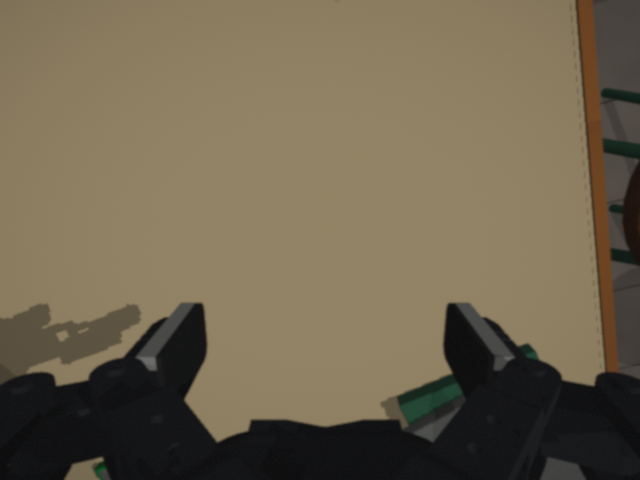

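drive_tool([
  [[100, -408, 617, -0.393, 0, 0, 80], [100, -408, 617, -0.393, 0, 0, 80], [100, -408, 617, -0.393, 0, 0, 80], [100, -408, 617, -0.393, 0, 0, 80], [100, -408, 617, -0.393, 0, 0, 80], [100, -408, 617, -0.393, 0, 0, 80], [100, -408, 617, -0.393, 0, 0, 80], [100, -408, 617, -0.393, 0, 0, 80], [100, -408, 617, -0.393, 0, 0, 80], [100, -408, 617, -0.393, 0, 0, 80]],
], grip_force=40)

```text
clock: 1.15
position: [0.4894, 0.2349, 0.2367]
tcp_rot: [0.777, 1.571, 0.916]
force: [1.5, 1.2, 0.1]
opening: 0.0588
```

```bash
python3 -c "
from h import *
go(.652,.055,.12,98)"
```

```text
mm [  62.8 -200.8  136. ] rv [-0.  0. -0.] | pos [0.4894 0.2349 0.2367] grasp z 0.1828 jaw 98.0 F [1.4663 1.2105 0.138 ] open 0.0588 t 1.15 j7 1.12
```

drive_tool([
  [[60, -180, 120, 0, 0, 0, 80], [60, -180, 120, 0, 0, 0, 80], [60, -180, 120, 0, 0, 0, 80], [60, -180, 120, 0, 0, 0, 80], [60, -180, 120, 0, 0, 0, 80], [60, -180, 120, 0, 0, 0, 80], [60, -180, 120, 0, 0, 0, 80], [60, -180, 120, 0, 0, 0, 80], [60, -180, 120, 0, 0, 0, 80]],
])

```text
clock: 2.05
position: [0.6318, 0.0762, 0.1773]
tcp_rot: [0.848, 1.57, 0.989]
force: [0.6, -0.8, -0.1]
opening: 0.0584
```

```bash
python3 -c "
from h import *
go(.652,.055,.029,98)
from bench import eyes
import cv2;cv2.imwrite('pics/w1.png',eyes.read_camera('wrist'))"
```

```text
mm [ 94.4 -23.9  17. ] rv [ 0.001  0.    -0.   ] | pos [0.6318 0.0762 0.1773] grasp z 0.1234 jaw 98.1 F [ 0.614  -0.7839 -0.0863] open 0.0584 t 2.05 j7 1.47
```

View pics/w1.png

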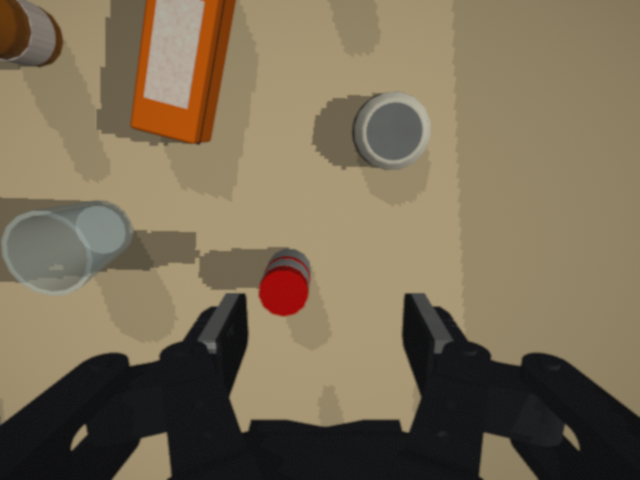

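Red cap centre is at (284,290), left of the finger mid-line.

```bash
python3 -c "
from h import *
from bench import manip
s=manip.sense();print(wristray((284,290),.044,s['position'],s['tcp_rot']))
print(wristray((392,130),.02,s['position'],s['tcp_rot']))"
```

```text
[0.6508 0.0575 0.044 ]
[0.5593 0.1041 0.02  ]
```

drive_tool([
  [[20, -23, 17, 0, 0, 0, 80], [40, -23, 17, 0, 0, 0, 80], [70, -23, 17, 0, 0, 0, 80], [94, -23, 17, 0, 0, 0, 80], [94, -23, 17, 0, 0, 0, 80], [94, -23, 17, 0, 0, 0, 80], [94, -23, 17, 0, 0, 0, 255], [94, -23, 17, 0, 0, 0, 255], [94, -23, 17, 0, 0, 0, 255], [94, -23, 17, 0, 0, 0, 255]],
], grip_force=40)

```text
clock: 3.1
position: [0.6529, 0.0548, 0.0845]
tcp_rot: [0.035, 1.569, 0.174]
force: [-1.7, -0.6, 9.1]
opening: 0.027
```

```bash
python3 -c "
from h import *
go(.652,.055,.029,98)"
```

```text
mm [ 1.6  0.3 -0.8] rv [-0.     0.002 -0.   ] | pos [0.6529 0.0548 0.0845] grasp z 0.0306 jaw 98.0 F [-1.7142 -0.5632  9.1043] open 0.027 t 3.1 j7 1.5
```

drive_tool([
  [[-50, 0, 0, 0, 0, 0, 255], [-90, 0, 0, 0, 0, 0, 255], [-90, 0, 0, 0, 0, 0, 255], [-90, 0, 0, 0, 0, 0, 255]],
])

```text
clock: 3.5
position: [0.6526, 0.0546, 0.1744]
tcp_rot: [-0.002, 1.568, 0.137]
force: [-0.7, 0.4, -2.0]
opening: 0.0268
```

```bash
python3 -c "
from h import *
go(.4129,.3124,.110,98)"
```

```text
mm [  10.1  288.5 -201.6] rv [-0.001  0.002  0.   ] | pos [0.6526 0.0546 0.1744] grasp z 0.1205 jaw 98.0 F [-0.6696  0.3996 -1.972 ] open 0.0268 t 3.5 j7 1.51
```

drive_tool([
  [[10, 288, -202, 0, 0, 0, 255], [10, 288, -202, 0, 0, 0, 255], [10, 288, -202, 0, 0, 0, 255], [10, 288, -202, 0, 0, 0, 255], [10, 288, -202, 0, 0, 0, 255], [10, 288, -202, 0, 0, 0, 255], [10, 288, -202, 0, 0, 0, 255], [10, 288, -202, 0, 0, 0, 255], [10, 288, -202, 0, 0, 0, 255], [10, 288, -202, 0, 0, 0, 255]],
])

```text
clock: 4.5
position: [0.4127, 0.3108, 0.1625]
tcp_rot: [-2.004, 1.57, -1.866]
force: [-1.2, -0.2, -1.3]
opening: 0.027
```

drive_tool([
  [[0, 0, 0, 0, 0, 0, 255], [0, 0, 0, 0, 0, 0, 255]],
])

```text
clock: 4.7
position: [0.413, 0.3108, 0.1628]
tcp_rot: [-1.745, 1.57, -1.608]
force: [-0.4, -0.6, -0.9]
opening: 0.0271
```

```bash
python3 -c "
from h import *
go(.4129,.3124,.0346,98)
from bench import eyes
import cv2;cv2.imwrite('pics/w2.png',eyes.read_camera('wrist'))
cv2.imwrite('pics/s2.png',cv2.resize(eyes.read_camera('scene')[150:310,420:580],None,fx=3.7,fy=3.7))"
```

```text
mm [74.3  1.6  0.2] rv [-0.002 -0.     0.   ] | pos [0.413  0.3108 0.1628] grasp z 0.1089 jaw 97.9 F [-0.4353 -0.5694 -0.9395] open 0.0271 t 4.7 j7 0.93
```

View pics/w2.png

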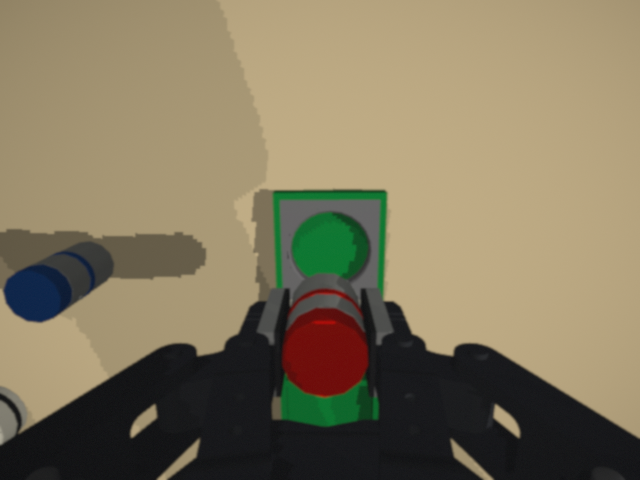

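View pics/s2.png

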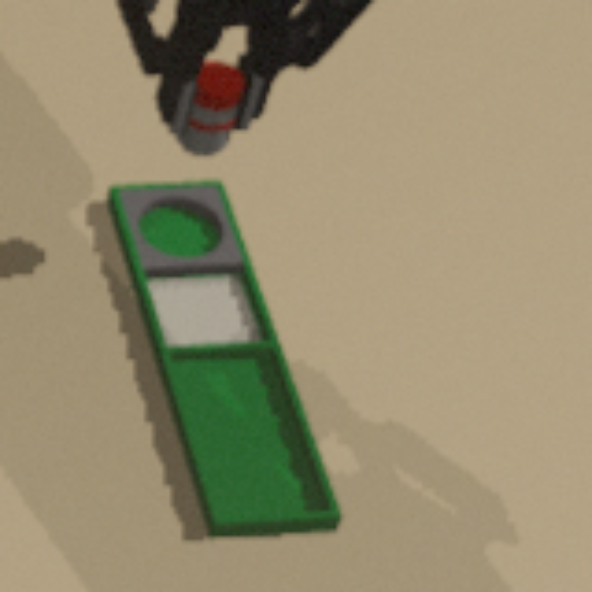

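The held red objective hangs upright; the well's rim centre is at (331,247) in the wrist view.

```bash
python3 -c "
from h import *
p=np.array([.413,.3108,.1628]);r=[-1.745,1.57,-1.608]
for q in [(331,247),(291,247),(371,247),(331,212)]:print(wristray(q,.012,p,r))"
```

```text
[0.4092 0.3149 0.012 ]
[0.4124 0.2922 0.012 ]
[0.406  0.3377 0.012 ]
[0.3889 0.312  0.012 ]
```

drive_tool([
  [[10, 3, -1, 0, 0, 0, 255], [40, 3, -1, 0, 0, 0, 255], [60, 3, -1, 0, 0, 0, 255], [70, 3, -1, 0, 0, 0, 255], [72, 3, -1, 0, 0, 0, 255], [72, 3, -1, 0, 0, 0, 255], [72, 3, -1, 0, 0, 0, 255]],
])

```text
clock: 5.5
position: [0.4111, 0.3149, 0.0916]
tcp_rot: [0.557, 1.57, 0.696]
force: [0.4, -0.3, -1.1]
opening: 0.027
```

drive_tool([
  [[1, 0, 0, 0, 0, 0, 255], [1, 0, 0, 0, 0, 0, 255], [1, 0, 0, 0, 0, 0, 255]],
])

```text
clock: 5.8
position: [0.4109, 0.3147, 0.0902]
tcp_rot: [0.61, 1.57, 0.75]
force: [-0.8, 0.9, -0.7]
opening: 0.0272
```

drive_tool([
  [[1, 0, 0, 0, 0, 0, 255], [1, 0, 0, 0, 0, 0, 255], [1, 0, 0, 0, 0, 0, 255]],
])

```text
clock: 6.1
position: [0.4108, 0.3146, 0.0889]
tcp_rot: [-2.172, 1.571, -2.033]
force: [-0.5, 0.2, -1.6]
opening: 0.0267
```

drive_tool([
  [[0.7, 0, 0, 0, 0, 0, 255], [0.7, 0, 0, 0, 0, 0, 255], [0.7, 0, 0, 0, 0, 0, 255]],
])

```text
clock: 6.4
position: [0.4108, 0.3147, 0.0885]
tcp_rot: [0.5, 1.571, 0.639]
force: [-1.6, -1.3, 7.3]
opening: 0.0272
```

drive_tool([
  [[0.7, 0, 0, 0, 0, 0, 255], [0.7, 0, 0, 0, 0, 0, 255], [0.7, 0, 0, 0, 0, 0, 255]],
])

```text
clock: 6.7
position: [0.4109, 0.3147, 0.0884]
tcp_rot: [0.456, 1.57, 0.595]
force: [-4.9, -3.1, 22.9]
opening: 0.0271
```

drive_tool([
  [[-0.7, 0, 0, 0, 0, 0, 255], [-0.7, 0, 0, 0, 0, 0, 200], [-0.7, 0, 0, 0, 0, 0, 150], [-0.7, 0, 0, 0, 0, 0, 110], [-0.7, 0, 0, 0, 0, 0, 110], [-30, 0, 0, 0, 0, 0, 100], [-60, 0, 0, 0, 0, 0, 100], [-100, 0, 0, 0, 0, 0, 90], [-100, 0, 0, 0, 0, 0, 90], [-100, 0, 0, 0, 0, 0, 90]],
])

```text
clock: 7.7
position: [0.411, 0.3148, 0.1882]
tcp_rot: [0.59, 1.569, 0.729]
force: [0.5, 1.4, 0.1]
opening: 0.0557
```

```bash
python3 -c "
from h import *
go(.455,.0534,.15,98)
from bench import eyes
import cv2;cv2.imwrite('pics/w3.png',eyes.read_camera('wrist'))"
```

```text
mm [ -16.  -264.9    7.3] rv [-0.001  0.001 -0.001] | pos [0.411  0.3148 0.1882] grasp z 0.1343 jaw 98.0 F [0.4611 1.4407 0.0741] open 0.0557 t 7.7 j7 0.93
```

View pics/w3.png

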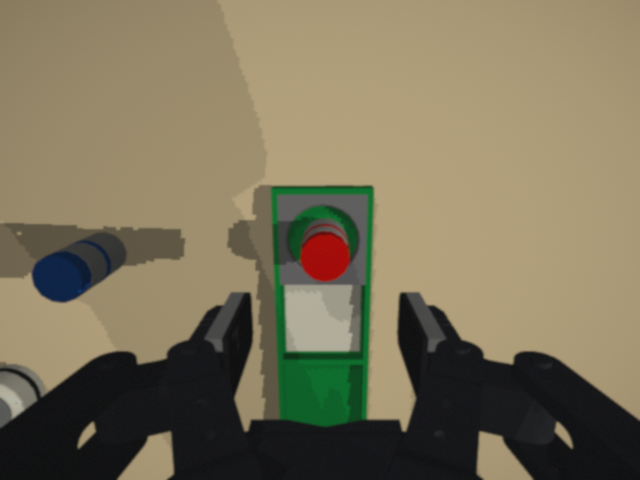

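Red stands upright in the well (cap at (325,257)). Tray corners at (272,187) and (373,187); square pocket about (324,320).

```bash
python3 -c "
from h import *
p=np.array([.411,.3148,.1882]);r=[.59,1.569,.729]
a,b=[wristray(q,.012,p,r) for q in[(272,187),(373,187)]]
d=b-a;n=np.array([-d[1],d[0],0])/np.linalg.norm(d); n*=np.sign(n[0])
print(a,b,np.linalg.norm(d),np.degrees(np.arctan2(n[1],n[0])))
for x in(34,92,178):print((a+b)/2+n*x/1000)
print(wristray((324,320),.012,p,r), wristray((325,257),.048,p,r))
"
```

```text
[0.3818 0.2793 0.012 ] [0.3732 0.3408 0.012 ] 0.06213041753333815 8.001949562631543
[0.4112 0.3148 0.012 ]
[0.4686 0.3229 0.012 ]
[0.5538 0.3348 0.012 ]
[0.4666 0.3235 0.012 ] [0.4104 0.3161 0.048 ]
```

drive_tool([
  [[-16, -265, 7, 0, 0, 0, 90], [-16, -265, 7, 0, 0, 0, 90], [-16, -265, 7, 0, 0, 0, 90], [-16, -265, 7, 0, 0, 0, 90], [-16, -265, 7, 0, 0, 0, 90], [-16, -265, 7, 0, 0, 0, 90], [-16, -265, 7, 0, 0, 0, 90], [-16, -265, 7, 0, 0, 0, 90], [-16, -265, 7, 0, 0, 0, 90]],
])

```text
clock: 8.65
position: [0.4542, 0.0544, 0.203]
tcp_rot: [2.846, 1.57, 2.987]
force: [0.4, -0.2, -0.2]
opening: 0.0557
```

```bash
python3 -c "
from h import *
go(.455,.0534,.060,98)
from bench import eyes
import cv2;cv2.imwrite('pics/w4.png',eyes.read_camera('wrist'))"
```

```text
mm [89.1 -1.1  0.8] rv [ 0.001 -0.001 -0.   ] | pos [0.4542 0.0544 0.203 ] grasp z 0.1491 jaw 98.1 F [ 0.4291 -0.2191 -0.235 ] open 0.0557 t 8.65 j7 1.45
```

View pics/w4.png

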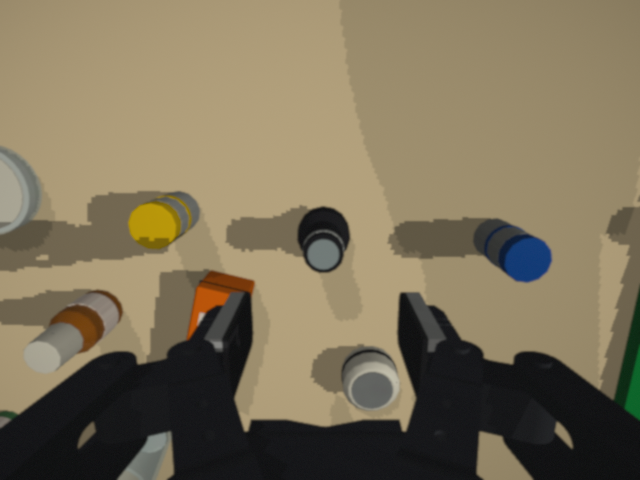

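The eyepiece lens is at (323,253), blue cap at (525,257), and yellow at (155,225).

```bash
python3 -c "
from h import *
p=np.array([.4542,.0544,.203]);r=[2.846,1.57,2.987]
for q,z in[((323,252),.054),((525,257),.054),((155,225),.049)]:print(wristray(q,z,p,r))"
```

```text
[0.4533 0.0545 0.054 ]
[0.4399 0.1698 0.054 ]
[ 0.4524 -0.0431  0.049 ]
```

drive_tool([
  [[40, 0, 0, 0, 0, 0, 90], [70, 0, 0, 0, 0, 0, 90], [85, 0, 0, 0, 0, 0, 90], [91, 0, 0, 0, 0, 0, 90], [91, 0, 0, 0, 0, 0, 90], [91, 0, 0, 0, 0, 0, 255], [91, 0, 0, 0, 0, 0, 255], [91, 0, 0, 0, 0, 0, 255], [91, 0, 0, 0, 0, 0, 255], [91, 0, 0, 0, 0, 0, 255]],
], grip_force=40)

```text
clock: 9.7
position: [0.4549, 0.0534, 0.1135]
tcp_rot: [0.155, 1.569, 0.294]
force: [-1.1, 1.0, 9.9]
opening: 0.0212
```

```bash
python3 -c "
from h import *
go(.455,.0534,.060,98)
from bench import eyes
import cv2;cv2.imwrite('pics/w5.png',eyes.read_camera('wrist'))
cv2.imwrite('pics/s5.png',cv2.resize(eyes.read_camera('scene')[150:270,270:430],None,fx=5,fy=5))"
```

```text
mm [-0.4  0.   0.1] rv [-0.     0.002 -0.   ] | pos [0.4549 0.0534 0.1135] grasp z 0.0596 jaw 98.0 F [-1.0953  0.9564  9.9263] open 0.0212 t 9.7 j7 1.44
```

View pics/s5.png

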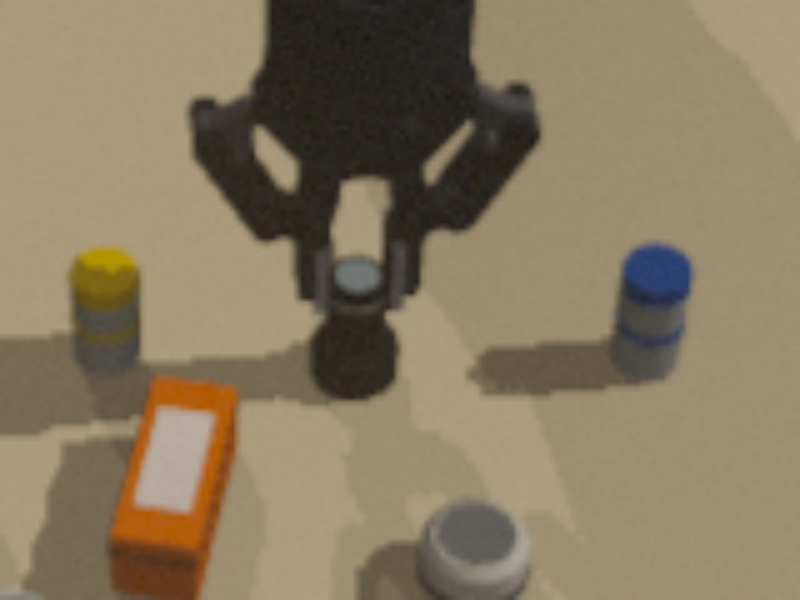

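View pics/w5.png

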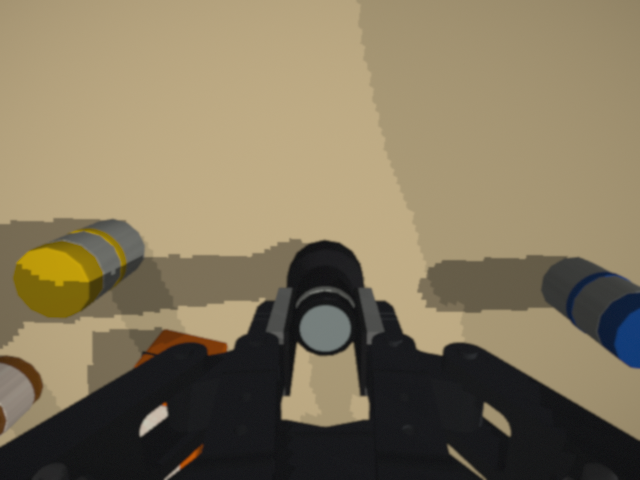

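drive_tool([
  [[-40, 0, 0, 0, 0, 0, 255], [-80, 0, 0, 0, 0, 0, 255], [-80, 0, 0, 0, 0, 0, 255], [-80, 0, 0, 0, 0, 0, 255]],
])

```text
clock: 10.2
position: [0.4549, 0.0532, 0.1937]
tcp_rot: [0.09, 1.568, 0.229]
force: [0.5, -0.2, -1.3]
opening: 0.0214
```

```bash
python3 -c "
from h import *
go(.4685,.3225,.11,98)"
```

```text
mm [ 30.  264.8  50.7] rv [-0.001  0.003 -0.   ] | pos [0.4549 0.0532 0.1937] grasp z 0.1398 jaw 98.0 F [ 0.4754 -0.2299 -1.3093] open 0.0214 t 10.2 j7 1.45
```

drive_tool([
  [[0, 265, 51, 0, 0, 0, 255], [0, 265, 51, 0, 0, 0, 255], [0, 265, 51, 0, 0, 0, 255], [0, 265, 51, 0, 0, 0, 255], [0, 265, 51, 0, 0, 0, 255], [0, 265, 51, 0, 0, 0, 255], [0, 265, 51, 0, 0, 0, 255], [30, 265, 51, 0, 0, 0, 255], [30, 265, 51, 0, 0, 0, 255], [30, 265, 51, 0, 0, 0, 255]],
])

```text
clock: 11.2
position: [0.468, 0.3217, 0.1621]
tcp_rot: [-2.481, 1.569, -2.343]
force: [0.1, -0.3, -0.3]
opening: 0.0215
```

```bash
python3 -c "
from h import *
go(.4685,.3225,.0636,98)
from bench import eyes
import cv2;cv2.imwrite('pics/w6.png',eyes.read_camera('wrist'))"
```

```text
mm [44.6  0.8  0.6] rv [-0.001 -0.002  0.001] | pos [0.468  0.3217 0.1621] grasp z 0.1082 jaw 97.9 F [ 0.0957 -0.3035 -0.2757] open 0.0215 t 11.2 j7 0.99
```

View pics/w6.png

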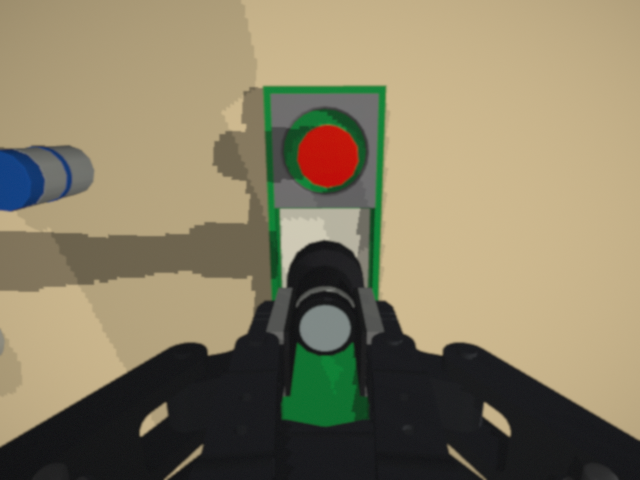

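The eyepiece hangs centred over the white pocket, and red is centred in its well at (327,155). I lower it now.

drive_tool([
  [[20, 1, 1, 0, 0, 0, 255], [35, 1, 1, 0, 0, 0, 255], [42, 1, 1, 0, 0, 0, 255], [43, 1, 1, 0, 0, 0, 255], [43, 1, 1, 0, 0, 0, 255], [43, 1, 1, 0, 0, 0, 255]],
])

```text
clock: 11.85
position: [0.4693, 0.3239, 0.1201]
tcp_rot: [0.466, 1.57, 0.606]
force: [0.1, -0.1, -1.0]
opening: 0.0217
```

drive_tool([
  [[1, 0, 0, 0, 0, 0, 255], [1, 0, 0, 0, 0, 0, 255], [1, 0, 0, 0, 0, 0, 255]],
])

```text
clock: 12.15
position: [0.4691, 0.3238, 0.1187]
tcp_rot: [0.471, 1.571, 0.61]
force: [0.3, 0.2, -1.3]
opening: 0.0213
```

drive_tool([
  [[0.7, 0, 0, 0, 0, 0, 255], [0.7, 0, 0, 0, 0, 0, 255], [0.7, 0, 0, 0, 0, 0, 255]],
])

```text
clock: 12.45
position: [0.4691, 0.3238, 0.1178]
tcp_rot: [-2.537, 1.571, -2.398]
force: [0.4, 0.3, -0.5]
opening: 0.0211
```

drive_tool([
  [[0.7, 0, 0, 0, 0, 0, 255], [0.7, 0, 0, 0, 0, 0, 255], [0.7, 0, 0, 0, 0, 0, 255]],
])

```text
clock: 12.75
position: [0.4692, 0.3239, 0.1175]
tcp_rot: [0.548, 1.57, 0.687]
force: [-1.6, -0.9, 7.8]
opening: 0.0213
```

drive_tool([
  [[0.5, 0, 0, 0, 0, 0, 255], [0.5, 0, 0, 0, 0, 0, 255], [0.5, 0, 0, 0, 0, 0, 255]],
])

```text
clock: 13.05
position: [0.4693, 0.3239, 0.1175]
tcp_rot: [0.53, 1.57, 0.669]
force: [-4.6, -3.0, 16.7]
opening: 0.0214
```

Contact with the floor (16.7 N). I release and retreat.

drive_tool([
  [[-0.6, 0, 0, 0, 0, 0, 255], [-0.6, 0, 0, 0, 0, 0, 220], [-0.6, 0, 0, 0, 0, 0, 170], [-0.6, 0, 0, 0, 0, 0, 110], [-0.6, 0, 0, 0, 0, 0, 110], [-20, 0, 0, 0, 0, 0, 100], [-50, 0, 0, 0, 0, 0, 90], [-70, 0, 0, 0, 0, 0, 70], [-70, 0, 0, 0, 0, 0, 70], [-70, 0, 0, 0, 0, 0, 70]],
])

```text
clock: 14.05
position: [0.4691, 0.3238, 0.1866]
tcp_rot: [0.669, 1.57, 0.809]
force: [0.0, -0.3, -0.5]
opening: 0.0616
```

```bash
python3 -c "
from h import *
go(.537,-.012,.15,83.6)
from bench import eyes
import cv2;cv2.imwrite('pics/w7.png',eyes.read_camera('wrist'))"
```

```text
mm [ -17.4 -342.    20.7] rv [ 0.251  0.    -0.   ] | pos [0.4691 0.3238 0.1866] grasp z 0.1327 jaw 98.0 F [ 0.0305 -0.3253 -0.5098] open 0.0616 t 14.05 j7 0.99
```

View pics/w7.png

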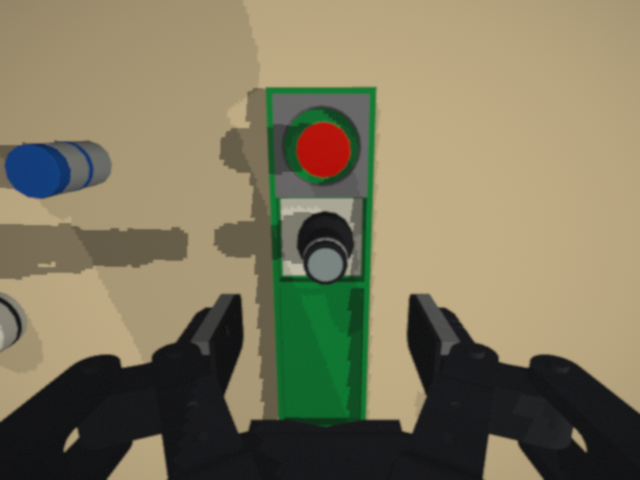

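The eyepiece stands upright in the pocket. Next is the slide box.

drive_tool([
  [[-17, -342, 21, 0.251, 0, 0, 70], [-17, -342, 21, 0.251, 0, 0, 70], [-17, -342, 21, 0.251, 0, 0, 70], [-17, -342, 21, 0.251, 0, 0, 70], [-17, -342, 21, 0.251, 0, 0, 70], [-17, -342, 21, 0.251, 0, 0, 70], [-17, -342, 21, 0.251, 0, 0, 70], [-17, -342, 21, 0.251, 0, 0, 70], [-17, -342, 21, 0.251, 0, 0, 70], [-17, -342, 21, 0.251, 0, 0, 70]],
])

```text
clock: 15.1
position: [0.537, -0.0108, 0.2029]
tcp_rot: [2.954, 1.57, 2.844]
force: [0.4, -0.3, -0.1]
opening: 0.0619
```

drive_tool([
  [[0, 0, 0, 0, 0, 0, 70], [0, 0, 0, 0, 0, 0, 70]],
])

```text
clock: 15.3
position: [0.5372, -0.0109, 0.2035]
tcp_rot: [2.783, 1.57, 2.673]
force: [-0.0, 0.1, 0.1]
opening: 0.0618
```

```bash
python3 -c "
from h import *
go(.537,-.012,.028,83.6)
from bench import eyes
import cv2;cv2.imwrite('pics/w8.png',eyes.read_camera('wrist'))"
```

```text
mm [121.6  -1.2  -0.1] rv [ 0.002 -0.    -0.   ] | pos [ 0.5372 -0.0109  0.2035] grasp z 0.1496 jaw 83.7 F [-0.0181  0.1213  0.078 ] open 0.0618 t 15.3 j7 1.41
```

View pics/w8.png

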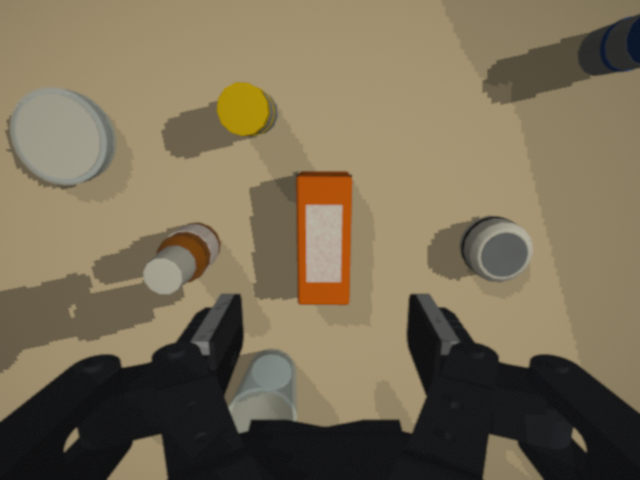

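The box is aligned with the jaws, centred at (324,240).

```bash
python3 -c "
from h import *
p=np.array([.5372,-.0109,.2035]);r=[2.783,1.57,2.673]
B=np.array([wristray(q,.034,p,r) for q in[(297,177),(352,177),(349,304),(299,304)]]);print(B,B.mean(0))
print(wristray((164,274),.066,p,r))"
```

```text
[[ 0.4944 -0.0219  0.034 ]
 [ 0.4979  0.0106  0.034 ]
 [ 0.5795  0.0013  0.034 ]
 [ 0.576  -0.031   0.034 ]] [ 0.537  -0.0102  0.034 ]
[ 0.5356 -0.0988  0.066 ]
```

drive_tool([
  [[50, -1, -1, 0, 0, 0, 70], [90, -1, -1, 0, 0, 0, 70], [112, -1, -1, 0, 0, 0, 70], [119.5, -1, -1, 0, 0, 0, 70], [119.5, -1, -1, 0, 0, 0, 70], [119.5, -1, -1, 0, 0, 0, 255], [119.5, -1, -1, 0, 0, 0, 255], [119.5, -1, -1, 0, 0, 0, 255], [119.5, -1, -1, 0, 0, 0, 255], [119.5, -1, -1, 0, 0, 0, 255]],
], grip_force=50)

```text
clock: 16.35
position: [0.5369, -0.0128, 0.0857]
tcp_rot: [0.191, 1.569, 0.079]
force: [-2.3, 1.1, 9.5]
opening: 0.0328
```

```bash
python3 -c "
from h import *
go(.537,-.012,.028,83.6)"
```

```text
mm [ 3.8  0.8 -0. ] rv [-0.     0.002 -0.   ] | pos [ 0.5369 -0.0128  0.0857] grasp z 0.0318 jaw 83.6 F [-2.2843  1.066   9.4899] open 0.0328 t 16.35 j7 1.41
```

drive_tool([
  [[-40, 0, 0, 0, 0, 0, 255], [-85, 0, 0, 0, 0, 0, 255], [-85, 0, 0, 0, 0, 0, 255], [-85, 0, 0, 0, 0, 0, 255]],
])

```text
clock: 16.75
position: [0.5368, -0.0128, 0.1708]
tcp_rot: [0.203, 1.568, 0.092]
force: [-0.5, 0.0, -1.3]
opening: 0.0334
```

```bash
python3 -c "
from h import *
go(.554,.3345,.117,98)"
```

```text
mm [  0.  347.  -21.6] rv [-0.251  0.003 -0.   ] | pos [ 0.5368 -0.0128  0.1708] grasp z 0.1169 jaw 83.6 F [-0.5385  0.0254 -1.277 ] open 0.0334 t 16.75 j7 1.41
```

drive_tool([
  [[0, 347, -22, -0.251, 0, 0, 255], [0, 347, -22, -0.251, 0, 0, 255], [0, 347, -22, -0.251, 0, 0, 255], [0, 347, -22, -0.251, 0, 0, 255], [0, 347, -22, -0.251, 0, 0, 255], [0, 347, -22, -0.251, 0, 0, 255], [0, 347, -22, -0.251, 0, 0, 255], [0, 347, -22, -0.251, 0, 0, 255], [0, 347, -22, -0.251, 0, 0, 255], [0, 347, -22, -0.251, 0, 0, 255]],
])

```text
clock: 17.75
position: [0.553, 0.3331, 0.1684]
tcp_rot: [-2.271, 1.569, -2.133]
force: [-1.5, 0.2, -1.7]
opening: 0.0329
```

drive_tool([
  [[0, 0, 0, 0, 0, 0, 255], [0, 0, 0, 0, 0, 0, 255]],
])

```text
clock: 17.95
position: [0.5534, 0.3334, 0.1691]
tcp_rot: [-1.911, 1.571, -1.774]
force: [0.3, 0.4, -1.4]
opening: 0.033
```

```bash
python3 -c "
from h import *
go(.554,.3345,.0358,98)
from bench import eyes
import cv2;cv2.imwrite('pics/w9.png',eyes.read_camera('wrist'))
cv2.imwrite('pics/s9.png',cv2.resize(eyes.read_camera('scene')[150:310,420:580],None,fx=3.7,fy=3.7))"
```

```text
mm [79.4  1.1  0.8] rv [-0.002 -0.     0.   ] | pos [0.5534 0.3334 0.1691] grasp z 0.1152 jaw 97.9 F [ 0.2757  0.3928 -1.4251] open 0.033 t 17.95 j7 1.08
```

View pics/w9.png

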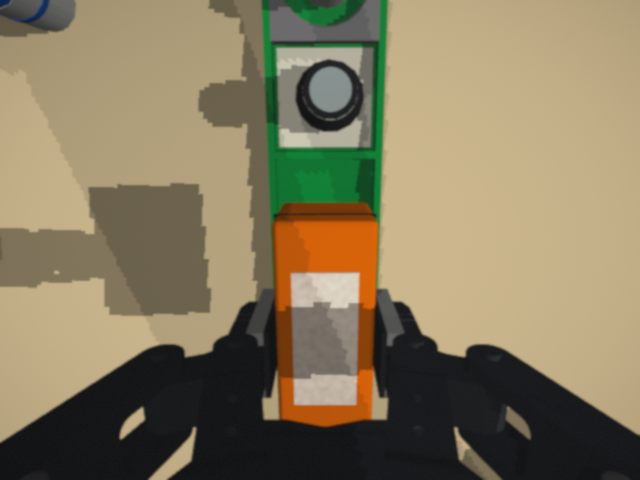

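View pics/s9.png

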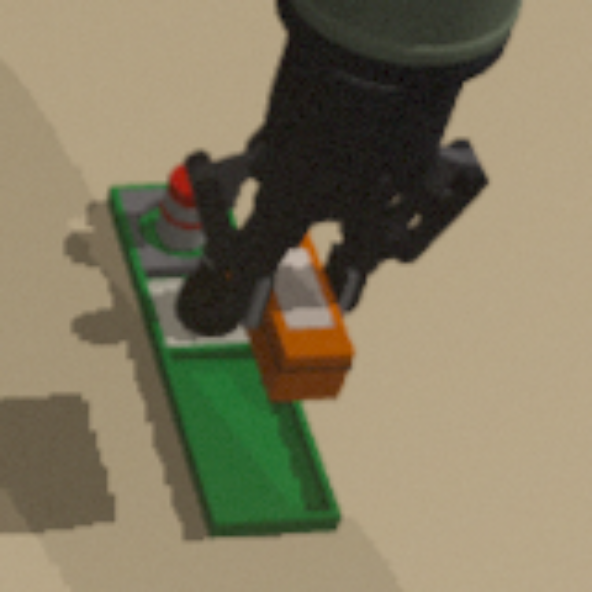

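The box is level, aligned, and over the oblong pocket. I lower it.

drive_tool([
  [[40, 1, 1, 0, 0, 0, 255], [65, 1, 1, 0, 0, 0, 255], [76, 1, 1, 0, 0, 0, 255], [77.5, 1, 1, 0, 0, 0, 255], [77.5, 1, 1, 0, 0, 0, 255], [77.5, 1, 1, 0, 0, 0, 255]],
])

```text
clock: 18.65
position: [0.5546, 0.3358, 0.093]
tcp_rot: [0.447, 1.569, 0.586]
force: [0.5, 0.0, -1.4]
opening: 0.0332
```

drive_tool([
  [[1, 0, 0, 0, 0, 0, 255], [1, 0, 0, 0, 0, 0, 255], [1, 0, 0, 0, 0, 0, 255]],
])

```text
clock: 18.95
position: [0.554, 0.3356, 0.091]
tcp_rot: [0.474, 1.57, 0.613]
force: [0.4, 0.1, -1.8]
opening: 0.033
```

drive_tool([
  [[0.7, 0, 0, 0, 0, 0, 255], [0.7, 0, 0, 0, 0, 0, 255], [0.7, 0, 0, 0, 0, 0, 255]],
])

```text
clock: 19.25
position: [0.5539, 0.3355, 0.0899]
tcp_rot: [-2.323, 1.571, -2.184]
force: [-0.1, -0.3, -0.7]
opening: 0.0334
```

drive_tool([
  [[0.7, 0, 0, 0, 0, 0, 255], [0.7, 0, 0, 0, 0, 0, 255], [0.7, 0, 0, 0, 0, 0, 255]],
])

```text
clock: 19.55
position: [0.5539, 0.3356, 0.0897]
tcp_rot: [0.494, 1.571, 0.634]
force: [-3.4, -1.2, 8.9]
opening: 0.0329
```

drive_tool([
  [[0.5, 0, 0, 0, 0, 0, 255], [0.5, 0, 0, 0, 0, 0, 255], [0.5, 0, 0, 0, 0, 0, 255]],
])

```text
clock: 19.85
position: [0.5539, 0.3356, 0.0897]
tcp_rot: [0.575, 1.571, 0.714]
force: [-5.9, -3.8, 17.4]
opening: 0.033
```

drive_tool([
  [[-0.6, 0, 0, 0, 0, 0, 255], [-0.6, 0, 0, 0, 0, 0, 200], [-0.6, 0, 0, 0, 0, 0, 140], [-0.6, 0, 0, 0, 0, 0, 90], [-0.6, 0, 0, 0, 0, 0, 90], [-20, 0, 0, 0, 0, 0, 90], [-50, 0, 0, 0, 0, 0, 90], [-90, 0, 0, 0, 0, 0, 90], [-90, 0, 0, 0, 0, 0, 90], [-90, 0, 0, 0, 0, 0, 90]],
])

```text
clock: 20.85
position: [0.5542, 0.3357, 0.1795]
tcp_rot: [0.468, 1.569, 0.607]
force: [-1.0, -0.7, 0.0]
opening: 0.0557
```

```bash
python3 -c "
from h import *
go(.441,.1695,.14,99)
from bench import eyes
import cv2;cv2.imwrite('pics/w10.png',eyes.read_camera('wrist'))"
```

```text
mm [ -14.7 -148.9 -135.2] rv [-0.018  0.001 -0.001] | pos [0.5542 0.3357 0.1795] grasp z 0.1256 jaw 98.0 F [-1.0337 -0.7455  0.0193] open 0.0557 t 20.85 j7 1.08
```

View pics/w10.png

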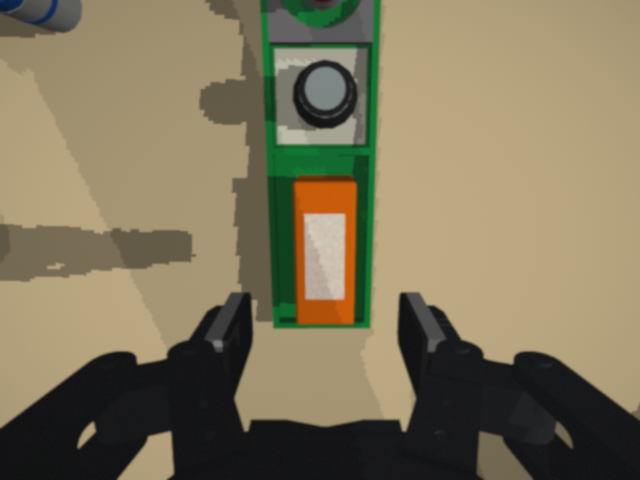

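drive_tool([
  [[-15, -149, -135, -0.018, 0, 0, 90], [-15, -149, -135, -0.018, 0, 0, 90], [-15, -149, -135, -0.018, 0, 0, 90], [-15, -149, -135, -0.018, 0, 0, 90], [-15, -149, -135, -0.018, 0, 0, 90], [-15, -149, -135, -0.018, 0, 0, 90], [-15, -149, -135, -0.018, 0, 0, 90], [-15, -149, -135, -0.018, 0, 0, 90]],
])

```text
clock: 21.7
position: [0.4413, 0.1702, 0.1932]
tcp_rot: [2.945, 1.57, 3.103]
force: [0.2, 0.1, 0.6]
opening: 0.0553
```

```bash
python3 -c "
from h import *
go(.441,.1695,.031,99)
from bench import eyes
import cv2;cv2.imwrite('pics/w11.png',eyes.read_camera('wrist'))"
```

```text
mm [108.3  -0.6  -0.3] rv [ 0.001 -0.    -0.   ] | pos [0.4413 0.1702 0.1932] grasp z 0.1393 jaw 99.1 F [0.1501 0.0886 0.6166] open 0.0553 t 21.7 j7 1.23
```

View pics/w11.png

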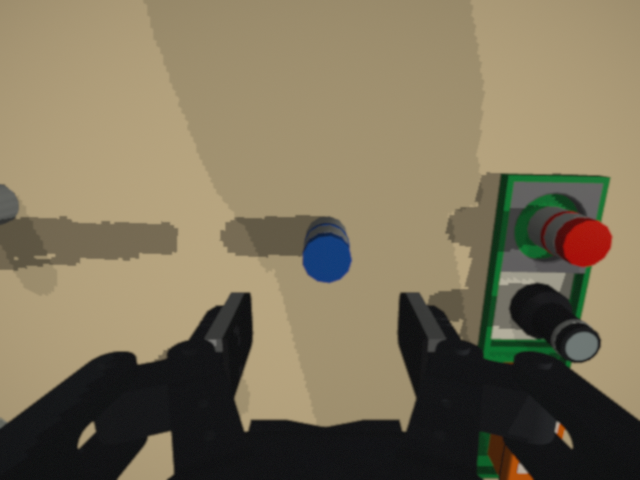

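Blue cap (327,258) is centred between the fingers.

drive_tool([
  [[50, 0, 0, 0, 0, 0, 90], [85, 0, 0, 0, 0, 0, 90], [103, 0, 0, 0, 0, 0, 90], [107, 0, 0, 0, 0, 0, 90], [107, 0, 0, 0, 0, 0, 90], [107, 0, 0, 0, 0, 0, 255], [107, 0, 0, 0, 0, 0, 255], [107, 0, 0, 0, 0, 0, 255], [107, 0, 0, 0, 0, 0, 255], [107, 0, 0, 0, 0, 0, 255]],
], grip_force=40)

```text
clock: 22.75
position: [0.4415, 0.1696, 0.0878]
tcp_rot: [0.32, 1.569, 0.477]
force: [-1.1, 0.9, 6.2]
opening: 0.0266
```

drive_tool([
  [[-40, 0, 0, 0, 0, 0, 255], [-80, 0, 0, 0, 0, 0, 255], [-110, 0, 0, 0, 0, 0, 255], [-110, 0, 0, 0, 0, 0, 255], [-110, 0, 0, 0, 0, 0, 255]],
])

```text
clock: 23.25
position: [0.4412, 0.1694, 0.1977]
tcp_rot: [0.305, 1.568, 0.462]
force: [0.3, -0.4, -1.7]
opening: 0.0268
```

```bash
python3 -c "
from h import *
go(.4026,-.3414,.14,99)"
```

```text
mm [   3.2 -498.4 -118. ] rv [ 0.     0.002 -0.001] | pos [0.4412 0.1694 0.1977] grasp z 0.1438 jaw 99.0 F [ 0.2522 -0.4234 -1.6984] open 0.0268 t 23.25 j7 1.23
```

drive_tool([
  [[0, -250, -40, 0, 0, 0, 255], [0, -250, -40, 0, 0, 0, 255], [0, -250, -40, 0, 0, 0, 255], [0, -250, -40, 0, 0, 0, 255], [0, -250, -40, 0, 0, 0, 255], [0, -498, -118, 0, 0, 0, 255], [0, -498, -118, 0, 0, 0, 255], [0, -498, -118, 0, 0, 0, 255], [0, -498, -118, 0, 0, 0, 255], [0, -498, -118, 0, 0, 0, 255]],
])

```text
clock: 24.25
position: [0.4031, -0.3298, 0.1958]
tcp_rot: [2.343, 1.569, 2.5]
force: [2.4, -0.0, -1.0]
opening: 0.0271
```

```bash
python3 -c "
from h import *
go(.4026,-.3414,.14,99)"
```

```text
mm [  1.9 -11.3  -2.3] rv [ 0.    -0.001 -0.001] | pos [ 0.4031 -0.3298  0.1958] grasp z 0.1419 jaw 99.0 F [ 2.3766 -0.0275 -1.0478] open 0.0271 t 24.25 j7 2.3
```

Still moving; I let it settle.

drive_tool([
  [[0, 0, 0, 0, 0, 0, 255], [0, 0, 0, 0, 0, 0, 255]],
])

```text
clock: 24.45
position: [0.4032, -0.3288, 0.1956]
tcp_rot: [2.444, 1.569, 2.598]
force: [1.2, 0.6, -0.7]
opening: 0.027
```

```bash
python3 -c "
from h import *
go(.4026,-.3414,.0379,99)
from bench import eyes
import cv2;cv2.imwrite('pics/w12.png',eyes.read_camera('wrist'))"
```

```text
mm [103.8 -12.5  -2.4] rv [-0.002 -0.001 -0.001] | pos [ 0.4032 -0.3288  0.1956] grasp z 0.1417 jaw 98.9 F [ 1.2354  0.6472 -0.7147] open 0.027 t 24.45 j7 2.3
```

View pics/w12.png

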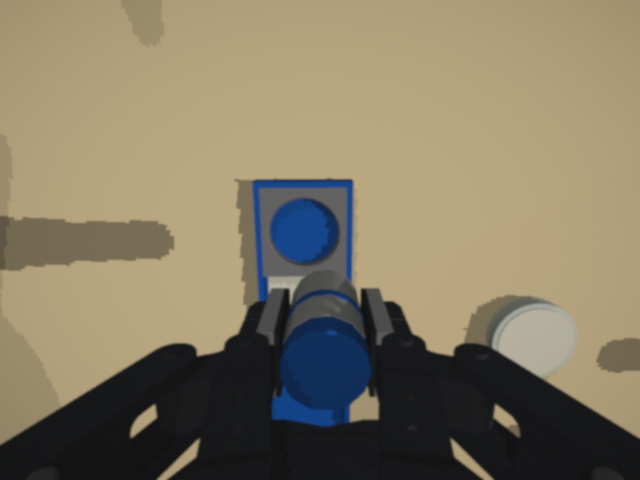

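The blue tray's near corners are at (254,182) and (352,181), with the well at (305,231).

```bash
python3 -c "
from h import *
p=np.array([.4032,-.3288,.1956]);r=[2.444,1.569,2.598]
a,b=[wristray(q,.012,p,r) for q in[(254,182),(352.5,181)]]
d=b-a;n=np.array([-d[1],d[0],0])/np.linalg.norm(d); n*=np.sign(n[0])
print(a,b,np.linalg.norm(d),np.degrees(np.arctan2(n[1],n[0])))
for x in(34,92,178):print((a+b)/2+n*x/1000)
print(wristray((305,231),.012,p,r))
"
```

```text
[ 0.3739 -0.3772  0.012 ] [ 0.3637 -0.3158  0.012 ] 0.06220791109106328 9.442809823555637
[ 0.4023 -0.3409  0.012 ]
[ 0.4595 -0.3314  0.012 ]
[ 0.5444 -0.3173  0.012 ]
[ 0.4006 -0.3408  0.012 ]
```

drive_tool([
  [[10, -12, -3, 0, 0, 0, 255], [45, -12, -3, 0, 0, 0, 255], [80, -12, -3, 0, 0, 0, 255], [80, -12, -3, 0, 0, 0, 255], [80, -12, -3, 0, 0, 0, 255], [80, -12, -3, 0, 0, 0, 255]],
])

```text
clock: 25.1
position: [0.4038, -0.3406, 0.1181]
tcp_rot: [-0.813, 1.569, -0.655]
force: [-0.5, -0.3, -0.2]
opening: 0.027
```

```bash
python3 -c "
from h import *
go(.402,-.341,.0379,99)
from bench import eyes
import cv2;cv2.imwrite('pics/w13.png',eyes.read_camera('wrist'))"
```

```text
mm [26.3 -0.1 -1.8] rv [0.001 0.001 0.001] | pos [ 0.4038 -0.3406  0.1181] grasp z 0.0642 jaw 99.0 F [-0.4572 -0.3343 -0.2266] open 0.027 t 25.1 j7 2.32
```

View pics/w13.png

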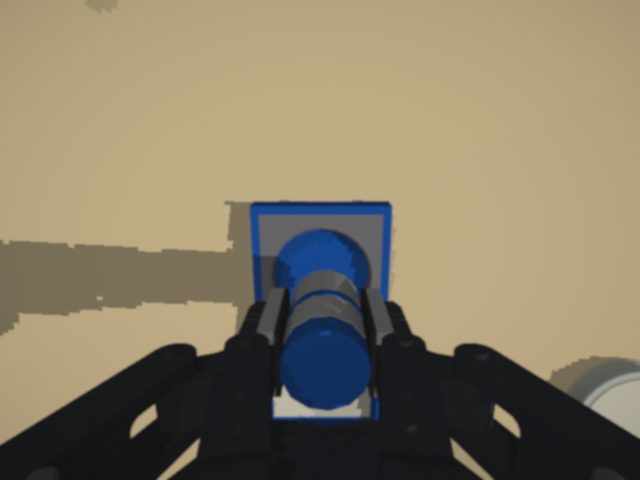

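The objective lines up with the well (centred at column 323 against 325). I lower it, shifting back 2 mm.

drive_tool([
  [[10, 0, -2, 0, 0, 0, 255], [20, 0, -2, 0, 0, 0, 255], [24, 0, -2, 0, 0, 0, 255], [24.5, 0, -2, 0, 0, 0, 255], [24.5, 0, -2, 0, 0, 0, 255], [24.5, 0, -2, 0, 0, 0, 255]],
])

```text
clock: 25.75
position: [0.401, -0.3406, 0.092]
tcp_rot: [2.413, 1.57, 2.57]
force: [0.1, -0.2, -0.8]
opening: 0.027
```

drive_tool([
  [[1, 0, 0, 0, 0, 0, 255], [1, 0, 0, 0, 0, 0, 255], [1, 0, 0, 0, 0, 0, 255]],
])

```text
clock: 26.05
position: [0.4011, -0.3407, 0.0918]
tcp_rot: [-0.852, 1.571, -0.695]
force: [-4.9, 4.4, 20.5]
opening: 0.0273
```

drive_tool([
  [[0.7, 0, 0, 0, 0, 0, 255], [0.7, 0, 0, 0, 0, 0, 255], [0.7, 0, 0, 0, 0, 0, 255]],
])

```text
clock: 26.35
position: [0.4012, -0.3407, 0.0917]
tcp_rot: [-0.73, 1.57, -0.573]
force: [-8.0, 7.0, 36.9]
opening: 0.0274
```

drive_tool([
  [[0.6, 0, 0, 0, 0, 0, 255], [0.6, 0, 0, 0, 0, 0, 255], [0.6, 0, 0, 0, 0, 0, 255]],
])

```text
clock: 26.65
position: [0.4013, -0.3408, 0.0915]
tcp_rot: [-0.72, 1.57, -0.563]
force: [-8.9, 9.7, 47.1]
opening: 0.0269
```

Contact came at the expected height (0.0379). I back off the preload, then release.

drive_tool([
  [[-1, 0, 0, 0, 0, 0, 255], [-1.7, 0, 0, 0, 0, 0, 255], [-1.7, 0, 0, 0, 0, 0, 255]],
])

```text
clock: 26.95
position: [0.4013, -0.3408, 0.0917]
tcp_rot: [-0.797, 1.57, -0.64]
force: [-2.0, 1.5, 9.7]
opening: 0.0274
```

drive_tool([
  [[0, 0, 0, 0, 0, 0, 200], [0, 0, 0, 0, 0, 0, 150], [0, 0, 0, 0, 0, 0, 110], [0, 0, 0, 0, 0, 0, 110], [-20, 0, 0, 0, 0, 0, 100], [-50, 0, 0, 0, 0, 0, 90], [-90, 0, 0, 0, 0, 0, 90], [-90, 0, 0, 0, 0, 0, 90], [-90, 0, 0, 0, 0, 0, 90]],
])

```text
clock: 27.85
position: [0.4014, -0.3409, 0.1822]
tcp_rot: [-0.77, 1.569, -0.612]
force: [-0.4, 0.0, -0.6]
opening: 0.0551
```

```bash
python3 -c "
from h import *
go(.536,-.100,.15,99)
from bench import eyes
import cv2;cv2.imwrite('pics/w14.png',eyes.read_camera('wrist'))"
```

```text
mm [-21.7 216.8 170.7] rv [0.    0.001 0.001] | pos [ 0.4014 -0.3409  0.1822] grasp z 0.1283 jaw 99.0 F [-0.3855  0.001  -0.6014] open 0.0551 t 27.85 j7 2.32
```

View pics/w14.png

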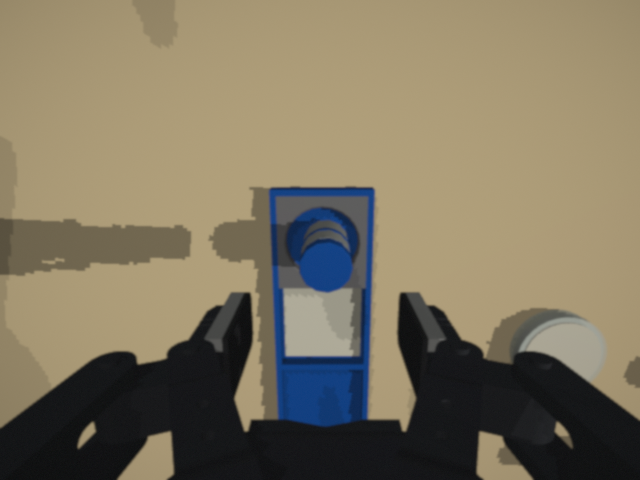

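Blue stands upright in its well. Next is the amber bottle.

drive_tool([
  [[-30, 217, 171, 0, 0, 0, 90], [-30, 217, 171, 0, 0, 0, 90], [-30, 217, 171, 0, 0, 0, 90], [-30, 217, 171, 0, 0, 0, 90], [-30, 217, 171, 0, 0, 0, 90], [-30, 217, 171, 0, 0, 0, 90], [-30, 217, 171, 0, 0, 0, 90], [-30, 217, 171, 0, 0, 0, 80], [-30, 217, 171, 0, 0, 0, 80], [-30, 217, 171, 0, 0, 0, 80]],
])

```text
clock: 28.9
position: [0.5355, -0.1008, 0.2112]
tcp_rot: [-2.987, 1.57, -2.832]
force: [0.5, 0.8, 0.5]
opening: 0.0589
```

```bash
python3 -c "
from h import *
go(.536,-.100,.029,99)
from bench import eyes
import cv2;cv2.imwrite('pics/w15.png',eyes.read_camera('wrist'))"
```

```text
mm [128.3   0.8   0.7] rv [-0.002 -0.001  0.   ] | pos [ 0.5355 -0.1008  0.2112] grasp z 0.1573 jaw 98.9 F [0.5069 0.7733 0.5126] open 0.0589 t 28.9 j7 1.81
```

View pics/w15.png

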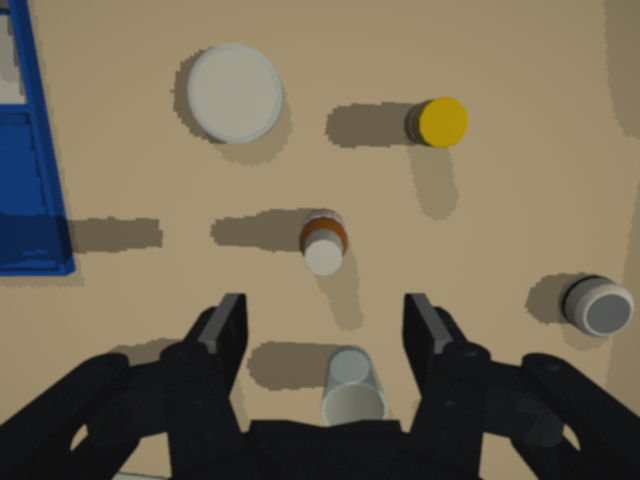

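Amber cap at (323,253) is centred; neighbours are clear. I descend and grip its body.

drive_tool([
  [[50, 0, 0, 0, 0, 0, 80], [95, 0, 0, 0, 0, 0, 80], [120, 0, 0, 0, 0, 0, 80], [126.5, 0, 0, 0, 0, 0, 80], [126.5, 0, 0, 0, 0, 0, 80], [126.5, 0, 0, 0, 0, 0, 255], [126.5, 0, 0, 0, 0, 0, 255], [126.5, 0, 0, 0, 0, 0, 255], [126.5, 0, 0, 0, 0, 0, 255], [126.5, 0, 0, 0, 0, 0, 255]],
], grip_force=40)

```text
clock: 29.95
position: [0.5369, -0.0999, 0.0869]
tcp_rot: [-0.334, 1.568, -0.177]
force: [-1.8, -0.3, 9.5]
opening: 0.0307
```

drive_tool([
  [[-40, 0, 0, 0, 0, 0, 255], [-80, 0, 0, 0, 0, 0, 255], [-110, 0, 0, 0, 0, 0, 255], [-110, 0, 0, 0, 0, 0, 255], [-110, 0, 0, 0, 0, 0, 255]],
])

```text
clock: 30.45
position: [0.5364, -0.0997, 0.1964]
tcp_rot: [-0.243, 1.568, -0.086]
force: [0.3, 0.6, -0.5]
opening: 0.0308
```

```bash
python3 -c "
from h import *
go(.4597,-.332,.14,99)"
```

```text
mm [   2.4 -217.5 -112.2] rv [0.    0.003 0.001] | pos [ 0.5364 -0.0997  0.1964] grasp z 0.1425 jaw 99.0 F [ 0.2785  0.6476 -0.5359] open 0.0308 t 30.45 j7 1.81
```

drive_tool([
  [[0, -217, -112, 0, 0, 0, 255], [0, -217, -112, 0, 0, 0, 255], [0, -217, -112, 0, 0, 0, 255], [0, -217, -112, 0, 0, 0, 255], [0, -217, -112, 0, 0, 0, 255], [0, -217, -112, 0, 0, 0, 255], [0, -217, -112, 0, 0, 0, 255], [0, -217, -112, 0, 0, 0, 255], [0, -217, -112, 0, 0, 0, 255]],
])

```text
clock: 31.35
position: [0.4599, -0.3303, 0.1948]
tcp_rot: [1.877, 1.57, 2.036]
force: [0.5, -0.5, -0.1]
opening: 0.0304
```

```bash
python3 -c "
from h import *
go(.4597,-.332,.037,99)
from bench import eyes
import cv2;cv2.imwrite('pics/w16.png',eyes.read_camera('wrist'))
cv2.imwrite('pics/s16.png',cv2.resize(eyes.read_camera('scene')[110:270,80:240],None,fx=3.7,fy=3.7))"
```

```text
mm [103.9  -1.7  -0.5] rv [ 0.002 -0.    -0.001] | pos [ 0.4599 -0.3303  0.1948] grasp z 0.1409 jaw 99.1 F [ 0.4863 -0.4591 -0.0964] open 0.0304 t 31.35 j7 2.25
```

View pics/w16.png

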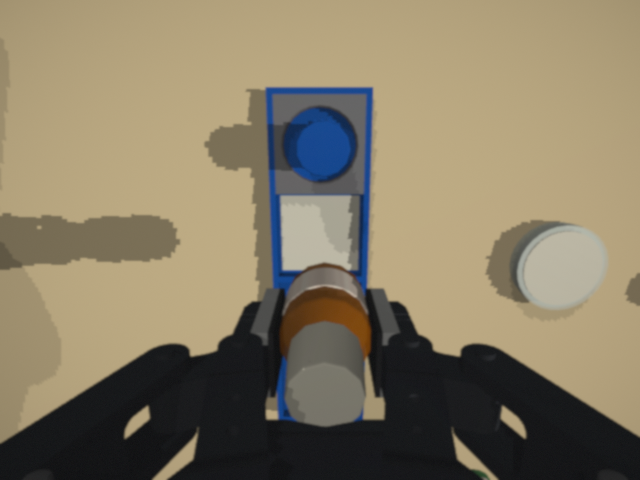

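View pics/s16.png

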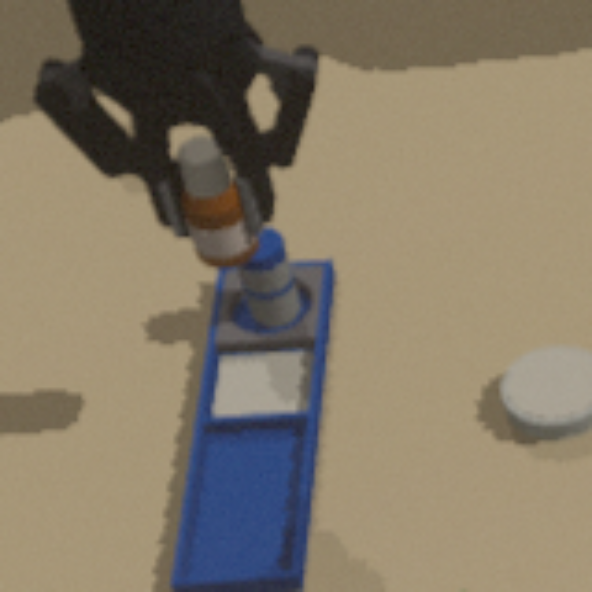

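The amber bottle is held upright over the blue tray. I lower it to its pocket.

drive_tool([
  [[45, -2, 0, 0, 0, 0, 255], [80, -2, 0, 0, 0, 0, 255], [98, -2, 0, 0, 0, 0, 255], [101.5, -2, 0, 0, 0, 0, 255], [101.5, -2, 0, 0, 0, 0, 255], [101.5, -2, 0, 0, 0, 0, 255], [101.5, -2, 0, 0, 0, 0, 255]],
])

```text
clock: 32.15
position: [0.4603, -0.3337, 0.0949]
tcp_rot: [-0.715, 1.569, -0.558]
force: [0.1, -0.5, -0.4]
opening: 0.0305
```

drive_tool([
  [[0.8, 0, 0, 0, 0, 0, 255], [0.8, 0, 0, 0, 0, 0, 255], [0.8, 0, 0, 0, 0, 0, 255]],
])

```text
clock: 32.45
position: [0.4598, -0.3335, 0.0931]
tcp_rot: [-0.68, 1.57, -0.523]
force: [-0.4, 1.1, -1.2]
opening: 0.0302
```

drive_tool([
  [[0.8, 0, 0, 0, 0, 0, 255], [0.8, 0, 0, 0, 0, 0, 255], [0.8, 0, 0, 0, 0, 0, 255]],
])

```text
clock: 32.75
position: [0.4597, -0.3334, 0.092]
tcp_rot: [2.695, 1.571, 2.852]
force: [-0.1, 0.8, -0.1]
opening: 0.0304
```

drive_tool([
  [[0.8, 0, 0, 0, 0, 0, 255], [0.8, 0, 0, 0, 0, 0, 255], [0.8, 0, 0, 0, 0, 0, 255]],
])

```text
clock: 33.05
position: [0.4597, -0.3334, 0.0912]
tcp_rot: [2.469, 1.571, 2.627]
force: [0.8, -0.1, 0.3]
opening: 0.0305
```

drive_tool([
  [[0.6, 0, 0, 0, 0, 0, 255], [0.6, 0, 0, 0, 0, 0, 255], [0.6, 0, 0, 0, 0, 0, 255]],
])

```text
clock: 33.35
position: [0.4598, -0.3335, 0.0909]
tcp_rot: [-0.771, 1.571, -0.614]
force: [-1.3, 2.6, 7.1]
opening: 0.0306
```

Contact (7 N) at the expected height; I release.

drive_tool([
  [[0, 0, 0, 0, 0, 0, 200], [0, 0, 0, 0, 0, 0, 150], [0, 0, 0, 0, 0, 0, 100], [0, 0, 0, 0, 0, 0, 100], [0, 0, 0, 0, 0, 0, 90], [-30, 0, 0, 0, 0, 0, 90], [-70, 0, 0, 0, 0, 0, 80], [-120, 0, 0, 0, 0, 0, 80], [-120, 0, 0, 0, 0, 0, 80], [-120, 0, 0, 0, 0, 0, 80]],
])

```text
clock: 34.35
position: [0.4601, -0.3337, 0.2118]
tcp_rot: [-0.701, 1.568, -0.544]
force: [-0.3, -0.1, -0.5]
opening: 0.0585
```

```bash
python3 -c "
from h import *
go(.4,-.5,.25,99)"
```

```text
mm [ -92.1 -155.   -85.2] rv [-0.     0.002  0.001] | pos [ 0.4601 -0.3337  0.2118] grasp z 0.1579 jaw 99.0 F [-0.302  -0.0886 -0.5305] open 0.0585 t 34.35 j7 2.26
```

drive_tool([
  [[-40, 0, 0, 0, 0, 0, 80], [-92, -155, -85, 0.35, 0, 0, 80], [-92, -155, -85, 0.35, 0, 0, 80], [-92, -155, -85, 0.35, 0, 0, 80], [-92, -155, -85, 0.35, 0, 0, 80], [-92, -155, -85, 0.35, 0, 0, 80], [-92, -155, -85, 0.35, 0, 0, 80], [-92, -155, -85, 0.35, 0, 0, 80]],
])

```text
clock: 35.15
position: [0.4005, -0.4987, 0.3014]
tcp_rot: [2.26, 1.569, 2.068]
force: [0.1, 0.2, -0.7]
opening: 0.0589
```

Run:
```python
from bench import eyes
import cv2
t=eyes.read_camera("top");s=eyes.read_camera("scene")
cv2.imwrite("pics/t20.png",cv2.resize(t[140:340,110:530],None,fx=1.9,fy=1.9,interpolation=cv2.INTER_CUBIC))
cv2.imwrite("pics/s20.png",cv2.resize(s[150:320,110:530],None,fx=1.9,fy=1.9,interpolation=cv2.INTER_CUBIC))
```

```text
(no output)
```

View pics/t20.png

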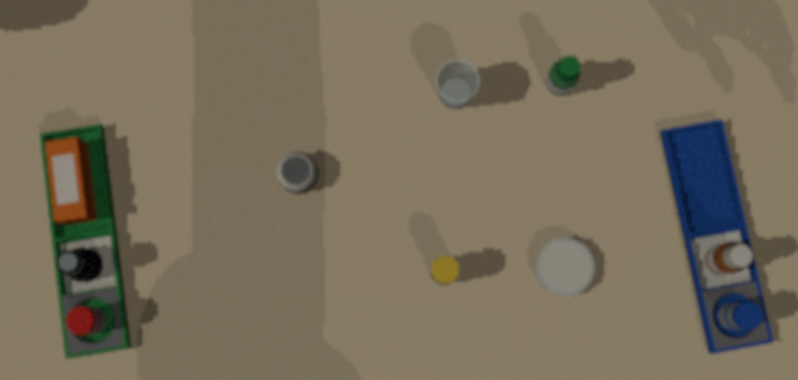

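View pics/s20.png

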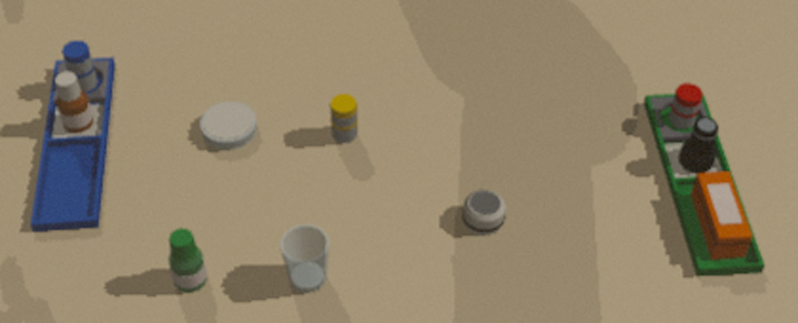

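Both trays hold the right items, and the yellow objective (445,269) and green bottle (565,72) are untouched. I check the box's flatness in an enlargement.

Run:
```python
import cv2
a=cv2.imread("pics/t20.png")[120:355,30:140];b=cv2.imread("pics/s20.png")[80:280,630:780]
a=cv2.resize(a,None,fx=2.5,fy=2.5);b=cv2.resize(b,None,fx=2.93,fy=2.93)
h=min(a.shape[0],b.shape[0]);cv2.imwrite("pics/z.png",cv2.hconcat([a[:h],b[:h]]))
from h import *
m=np.array([.554,.3355]);u=np.array([np.cos(np.radians(8)),np.sin(np.radians(8))]);v=np.array([-u[1],u[0]])
for s,t in[(1,1),(1,-1),(-1,-1),(-1,1)]:
    q=m+s*.042*u+t*.017*v;P=np.append(q,.038)
    pt=(proj("top",P)-[110,140]+.5)*1.9-.5; ps=(proj("scene",P)-[110,150]+.5)*1.9-.5
    print(((pt-[30,120])*2.5).round(),((ps-[630,80])*2.93+[275,0]).round())
```

```text
[35. 56.] [637. 452.]
[118.  43.] [534. 457.]
[142. 245.] [470. 263.]
[ 58. 259.] [568. 258.]
```

View pics/z.png

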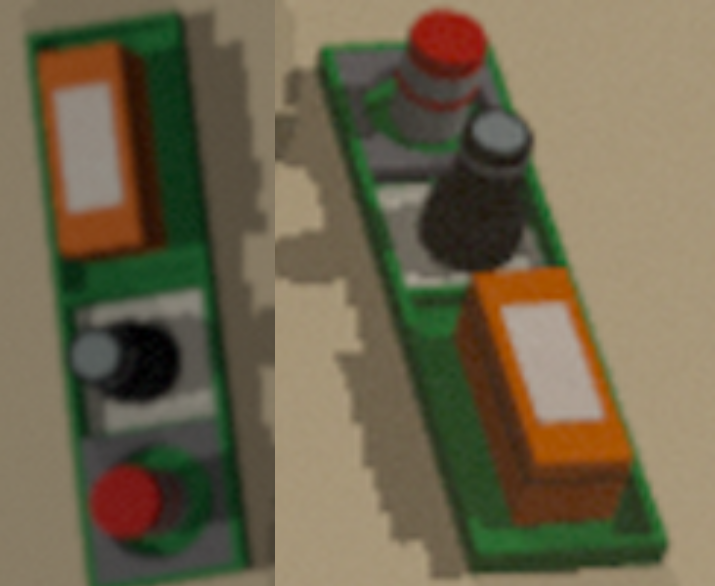

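```bash
python3 -c "
from bench import manip
s=manip.sense();print(s['clock'],s['force'],s['opening']);print(manip.sign_off())"
```

```text
35.25 [-0.16664312 -0.22030713 -0.44491015] 0.05898541580694528
the job is handed in; nothing more can be done
None
```

Both kits are made up and the job is handed in, at 35 s on the robot's clock. I placed the items in the order listed. Green tray: red objective in the round well, eyepiece in the square pocket, slide box in the oblong pocket. Blue tray: blue objective in the round well, amber bottle in the square pocket. Each was lowered to floor contact before I let go.

**Last checks:**
- The top and scene pictures show every item upright in its place. The yellow objective and green bottle are standing and look unmoved.
- The slide box's top corners match a box lying flat on the tray floor to within about 1 pixel in the top view, and 1–2 pixels in the scene view, which is within its calibration.
- The gripper is open and clear of everything, with a force reading near zero.

**One slip:** I pressed the blue objective onto its floor with up to about 47 N at the wrist. That was through the held part, not the gripper's body, and below the 120 N wrist limit. I eased it to about 10 N before letting go.

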